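# Run down the wing nut of a housing clamp

### The arm

A 6-joint arm with a two-finger parallel gripper is mounted at the origin on the work surface. World frame = base frame: x ahead of the robot, y to its left, z up, the work surface at z = 0. Lengths are in m, angles in rad, forces in N, time in s.
With the tool pointing down it reaches from about 0.275 to 1 m from the base axis. Payload 8.4 kg.
Tool frame: the origin (TCP) lies at the very end of the fingers, on their centre line; the grasp point (between the pads) lies 19 mm behind it; z points along the fingers, y is the direction in which the jaws open and shut (so a half turn about z gives the same grasp; the last joint's range is limited). The gripper opens to 85 mm and grips with 20 to 120 N. Pads are 22 mm wide; open, the fingers measure 114 mm over their backs; the gripper's body (76 mm by 85 mm) begins 54 mm behind the grasp point. The pads swing forward as they close: fully open they stand 13 mm farther back than shut.
Start: joints at [-0.002, 0.353, 1.633, -0, 1.155, -0.002], TCP at [0.625, -0, 0.231] pointing down, gripper open.
Joint ranges: [-2.63, 2.63], [-0.92, 2.1], [0.06, 2.66], [-1.3, 4.44], [0, 2.69], [-3.02, 3.02]. Speed limits (rad/s): [2.22, 2.22, 2.79, 3.14, 3.14, 3.14].

### API

Orientations are given as a rotation vector (axis times angle).
In Python, from plant import get_obs, capture, get_calibration, hand_in, cut_out gives the robot as it stands.
- The arm moves only by the tool apply_moves, never from a script. Its argument "deltas" is a list that holds one entry, the list of rows, each a list of 4 numbers: the shift along the tool's x, y, z in cm, then the turn about the tool's z in degrees. A call has exactly 5 rows; each row is the pose to reach, as a shift and turn from the pose commanded when the call began, along the tool's axes at that moment; what a row does not reach only later rows make up. A row lasts 1/8 s, in which the tool goes at most 62.5 mm and 10.7 degrees, less where a joint would pass 70% of its speed; a pose out of reach is approached as far as the arm can. A call with a gripper value outside its range is refused whole. "grip" is the opening, from 0 (shut) to 1 (fully open), set as the call begins (left out, the last holds). The fingers move at their own pace and stop on an object; the grip force is fixed at half the most. Time passes only in rows, so rows that repeat a pose let the fingers close, or fill a call up. It gives the time, the measured TCP pose, the force and the opening at its end, in the units of the state.
- get_obs(): the state, without advancing time (a new reading comes with each control period).
- capture(name): name is "scene" or "side" or "wrist"; returns (picture, depth): 384x512x3 uint8, red, green, blue; 384x512 float32, m along the optical axis (not along the pixel's ray), 0 where there is no reading.
- get_calibration(name): a dict with "intrinsics" (3x3 intrinsics, pixels), "R" (3x3) and "t" (3): a world point X has camera coordinates R X + t; the wrist camera has in their place "mount" (4x4, takes a point from camera to tool coordinates, whose origin is the TCP and whose axes are the flange's). Camera axes: x right, y down, z forward; pixel columns grow to the right and rows downward; lengths in m; the calibration is good to about 2 mm. The wrist camera is an equidistant fisheye: a pixel r from the principal point sees the ray r / f radians off the axis. A picture is of the moment at which its call begins: read the wrist's pose just before it. get_calibration takes no time and is no camera call.
- hand_in(): hands the job in, once; it reports no verdict.
Trained networks look in the newest picture that a camera, given by its name, has taken for a name from the list of things; names that differ only in an ending like _2 or _b are one class to them, and where a whole thing is asked for, a point or a joint stands for the part that bears it (a point fixed in the world has none). Each returns a list of dicts, best first, with "confidence" (0 to 1); they miss things now and then, are a little off and sometimes report something else, mostly with a low value. They report only what shows in the picture. A call takes as long as a camera call.
- cut_out(camera, query): "pixels" (384x512 bool, what is visible of it) and "uv" ([column, row] in pixels, amid what is visible of it).
The state is a dict: "time": time; "qpos": joint angles; "joint_vel": joint speeds; "joint_torque": joint torques, N m; "tool_pos": TCP position; "orientation": TCP orientation; "contact_force": force on the tool from outside, world axes, zero at the start; "ft_torque": the same for the moment, N m; "grip_width": finger opening in m.
Only numpy, scipy, OpenCV 4.12 (cv2) and the standard library are available. Lean on these libraries where they do the work, as an engineer would, in place of code of your own. Each camera call takes 0.05 s, during which the arm holds its last target. There are 200 camera calls.

### The job

The alternator housing on the bench is clamped at one end only: at its other end the big wing nut on the stud is still loose. Push it round clockwise (seen from above) with a fingertip, one stroke after another against its wings, until it is fully home on the strap; do not grip the nut and do not force it once it stops. Leave every loose thing around it where it stands, and finish with the hand clear.

Things in the scene. Friction and masses are not known exactly. Their poses are not given: they have to be found in the camera images.
- fixture: Clamping fixture, fixed to the bench: blue steel base plate 180 x 330 x 12 mm with a round cast-aluminium alternator end housing (116 mm across) at its middle. Origin on the bench under the housing's centre, z up, y along the plate. At 115 mm from the centre along +y and -y stands an upright stud; a steel strap (34 mm wide, top 40 mm above the bench) runs from each stud to the housing.
- housing_top (a point): Centre of the housing's top, 106 mm above the bench. Towards each stud an ear juts from the housing: 30 mm wide, 95 to 106 mm above the bench, ending 30 mm short of the stud's axis. It overhangs the wings on that side, so that a finger from above reaches them only round the rest of the stud and cannot circle it.
- stud_top (a point): Centre of the top end of the upright threaded stud (12 mm thick, top 88 mm above the bench) that carries the wing nut. The stud at the housing's other end carries a plain, already tight hexagon nut instead; which end has which varies.
- wing_nut (a joint): Turn of the wing nut in rad: 0 = fully home, its underside on a washer on the strap (42 mm above the bench), where it stops dead; negative = still to go (-11.5 to -7.5 at the start). Grows when turned clockwise seen from above. 7 mm of height a turn. About 0.05 N m of friction (1.5 N at a wing); it stays where it is left.
- wing_a (a point): Centre of one wing of the wing nut, 35 mm out from the stud's axis. The steel nut is 96 mm over its two opposite wings; each is an upright round plate 26 mm across, 7 mm thick, its plane through the stud's axis, its centre 23 mm above the nut's underside (65 mm above the bench when home, up to 78 mm at the start). Hub 28 mm across, 18 mm high.
- wing_b (a point): Centre of the other wing, opposite wing_a.
- wing_rear: The rear halves of both wings of the wing nut, with the faces that are pushed when turning it clockwise. Origin on the nut's axis at its underside, x towards wing_a, z up; wing_a is pushed on its +y face, wing_b on its -y face.
- wing_front: The front halves of both wings, with the faces that lead when it turns clockwise; same origin and axes as wing_rear.
- pulley: Bystander, loose: steel belt pulley lying flat, 64 mm across, 32 high. Origin in its underside.
- bearing: Bystander, loose: steel ball-bearing ring lying flat on the base plate, 35 mm across, 12 high. Origin in its underside.
- screwdriver: Bystander, loose: screwdriver lying on the bench, black handle. Origin under its middle.
- grease_tin: Bystander, loose: closed grey tin, 70 mm across, 85 high. Origin in its underside.
- carton: Bystander, loose: cardboard box 60 x 80 x 45 mm high. Origin in its underside.
- rotor: Bystander, loose: claw-pole rotor standing on end, 84 mm across, 78 high. Origin in its underside.
- spare_nut: Bystander, loose: a spare wing nut of the same shape standing loose on the bench, on no stud. Origin in its underside.
- socket: Bystander, loose: steel wrench socket standing on the base plate, 26 mm across, 38 high. Origin in its underside.

How it is judged:
At the end, for the whole second after the job is handed in: The wing nut stands within 0.4 rad (23 degrees) of its stop on the strap, at rest, and every loose thing is within 20 mm of where it started (value of joint wing_nut above -0.4 rad and velocity of joint wing_nut between -0.1 and 0.1 rad/s and distance of each of pulley, bearing, screwdriver, grease_tin, carton, rotor, spare_nut, socket from where it was at the start of the episode below 0.02 m); the robot touches nothing.
It fails at once if the wing nut is gripped: pressed on the front and rear faces of its wings at once, over 3 N each (contact force between the fingers and wing_rear above 3 N and contact force between the fingers and wing_front above 3 N).
It fails at once if the wings are forced: pushed with more than 45 N (contact force between the fingers and wing_rear above 45 N).
It fails at once if a loose thing is lifted, carried or pushed by more than 20 mm (distance of any of pulley, bearing, screwdriver, grease_tin, carton, rotor, spare_nut, socket from where it was at the start of the episode above 0.02 m).
It also fails if it takes over 58 s, if anything falls off the work surface, if the arm or the gripper's body presses on something with over 40 N, if the wrist force passes 120 N, or if a joint passes its speed limit or range.

## Working session

There is one attempt and no reset: what is moved stays moved. The work goes in short steps, Python scripts to look and compute and a tool call to move; the robot and the scene stay as the last step left them, time stands still between calls to the robot, and variables do not carry over. Pictures are saved under pics/ and viewed, about 8 in all and at most 12, crops included, and the job is handed in when it is done.

Besides the shell and the picture viewer there is one more tool, called after "Request:" by a JSON object that holds its "op" and its "data", one argument or row to a line. apply_moves: Moves the arm, as the interface text tells. Its arguments: {"type":"object","properties":{"deltas":{"type":"array"},"grip":{"type":"number"}},"required":["deltas"]}

```bash
mkdir -p pics; ls
cat > h.py <<'E'
import numpy as np, cv2
from plant import *
from scipy.spatial.transform import Rotation as Ro
def cloud(name,d):
    c=get_calibration(name);K=np.array(c["intrinsics"]);v,u=np.mgrid[:384,:512]
    P=np.stack([(u-K[0,2])/K[0,0]*d,(v-K[1,2])/K[1,1]*d,d],-1)
    return (P-np.array(c["t"]))@np.array(c["R"])
E
python3 - <<'E'
from h import *
ims=[]
for n in ["scene","side"]:
    p,d=capture(n); W=cloud(n,d); np.save(n+".npy",W); cv2.imwrite(n+".png",p[...,::-1]); ims.append(p[...,::-1])
    for q in ["fixture","wing_nut","wing_rear","wing_front","stud_top","housing_top","wing_a","spare_nut","socket","bearing","grease_tin","rotor","pulley","carton","screwdriver"]:
        try:
            for r in cut_out(n,q)[:2]:
                m=r["pixels"]&(d>0); X=W[m]
                print(n,q,round(r["confidence"],2),np.round(r["uv"]),m.sum(),np.round(np.median(X,0),3) if m.sum() else '',np.round(np.percentile(X,98,axis=0),3) if m.sum() else '',np.round(np.percentile(X,2,axis=0),3) if m.sum() else '')
        except Exception as e: print(n,q,e)
for n,i in zip("ab",ims): cv2.imwrite(f"pics/{n}.png",cv2.resize(i,(800,600)))
print(get_obs())
E
```

```text
pics
scene fixture 0.57 [234. 219.] 6064 [ 0.603 -0.031  0.022] [0.689 0.12  0.109] [ 0.469 -0.191  0.008]
scene wing_nut 0.57 [276. 214.] 234 [0.616 0.07  0.073] [0.626 0.112 0.089] [0.594 0.032 0.057]
scene wing_rear 0.45 [268. 208.] 100 [0.599 0.045 0.073] [0.607 0.061 0.101] [0.553 0.03  0.03 ]
scene wing_rear 0.23 [278. 211.] 273 [0.614 0.071 0.072] [0.625 0.112 0.089] [0.595 0.035 0.04 ]
scene wing_front 0.47 [286. 210.] 70 [0.619 0.098 0.074] [0.627 0.111 0.088] [0.586 0.083 0.025]
scene stud_top 0.8 [279. 209.] 344 [0.613 0.072 0.072] [0.626 0.115 0.09 ] [0.553 0.032 0.021]
scene stud_top 0.67 [254. 264.] 1002 [ 0.766 -0.003  0.06 ] [0.796 0.034 0.078] [ 0.721 -0.044  0.025]
scene housing_top 0.93 [237. 217.] 6151 [ 0.603 -0.031  0.02 ] [0.69  0.123 0.109] [ 0.469 -0.192  0.008]
scene wing_a 0.56 [274. 210.] 273 [0.614 0.068 0.072] [0.626 0.115 0.091] [0.553 0.031 0.03 ]
scene spare_nut 0.68 [325. 232.] 163 [0.645 0.188 0.02 ] [0.688 0.199 0.037] [0.607 0.178 0.001]
scene socket 0.46 [183. 219.] 178 [ 0.582 -0.168  0.036] [ 0.589 -0.156  0.053] [ 0.525 -0.186  0.01 ]
scene be
[... 2680 characters left out ...]
 -0.141  0.001]
{'time': 1.6, 'qpos': array([-2.39117047e-03,  3.53005108e-01,  1.63339403e+00, -5.41654537e-06,
        1.15519633e+00, -2.42127437e-03]), 'joint_vel': array([-0.0012026 ,  0.00085461, -0.00037437,  0.00154341, -0.00043843,
       -0.00034813]), 'joint_torque': array([ 1.23021138e-03, -6.05169368e+01, -3.42431116e+01,  1.57563409e-04,
        1.16548181e-03, -5.68343137e-05]), 'tool_pos': array([6.25006791e-01, 3.80541730e-06, 2.31280332e-01]), 'orientation': array([ 2.22140454e+00,  2.22147627e+00, -8.63541413e-06]), 'contact_force': array([-0.22876851, -0.53362157, -0.09699226]), 'ft_torque': array([ 0.01628764,  0.0254669 , -0.0317228 ]), 'grip_width': 0.0855830301444411}
```

View pics/a.png

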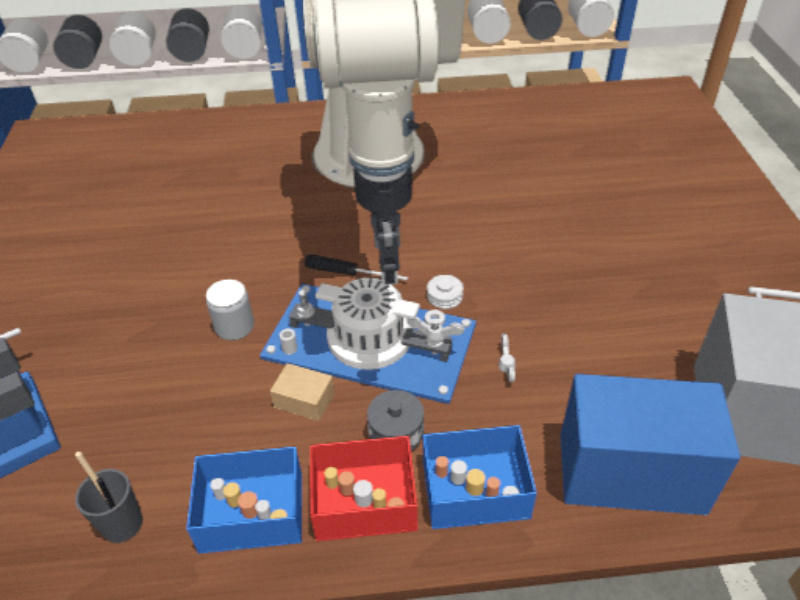

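Run:
```python
from h import *
# housing circle from top points, nut points from both cameras
A=np.concatenate([np.load(n+".npy").reshape(-1,3) for n in("scene","side")])
H=A[(A[:,2]>.1)&(A[:,2]<.112)&(abs(A[:,0]-.58)<.15)&(abs(A[:,1]+.03)<.13)]
print(len(H),H.min(0),H.max(0),cv2.minEnclosingCircle(H[:,:2].astype(np.float32)))
B=A[(A[:,2]>.009)&(A[:,2]<.0145)&(A[:,0]>.42)&(A[:,0]<.72)&(abs(A[:,1]+.03)<.2)]
print(cv2.minAreaRect(B[:,:2].astype(np.float32)))
N=A[(A[:,2]>.056)&(A[:,2]<.096)&(abs(A[:,0]-.6)<.07)&(A[:,1]>.02)&(A[:,1]<.15)]
img=np.zeros((560,560,3),np.uint8)
for p in A[(A[:,2]>.03)&(A[:,2]<.12)]:
    x=int((p[1]+.0)*-3000+450);y=int((p[0]-.6)*-3000+280)
    if 0<=x<560 and 0<=y<560: 
        z=p[2]; cv2.circle(img,(x,y),2,(255,100,100) if z>.094 else (0,255,0) if z>.082 else (0,200,255) if z>.055 else (90,90,90),-1)
for k in range(11):
  pass
for yy in (0,.05,.1): cv2.putText(img,f"y{yy}",(int(450-yy*3000),15),0,.4,(255,255,255))
for xx in (.52,.56,.6,.64,.68): cv2.putText(img,f"x{xx}",(0,int(280-(xx-.6)*3000)),0,.4,(255,255,255))
s=cv2.imread("side.png")[140:260,180:320]; s=cv2.resize(s,(653,560),interpolation=cv2.INTER_CUBIC)
cv2.imwrite("pics/c.png",cv2.resize(np.hstack([img,s]),(800,370)))
```

```text
4120 [ 0.50573799 -0.11591601  0.10000212] [0.61897503 0.0496661  0.11166819] ((0.5605915784835815, -0.03254960477352142), 0.08657844364643097)
((0.5697513222694397, -0.033242449164390564), (0.36939820647239685, 0.29844582080841064), 89.71845245361328)
```

View pics/c.png

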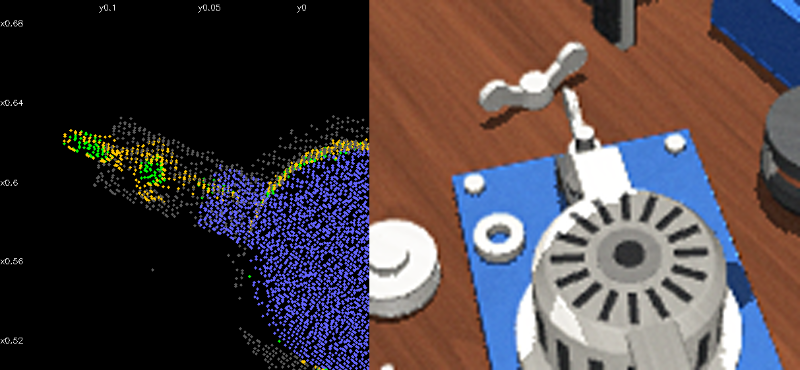

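The wing nut is on the +y end. Its stud is near (0.606, 0.074), with the outer wing at about 70° and the inner wing under the ear. I'll shut the fingers and move above the starting point for a close look.

Request:
{"op": "apply_moves", "data": {
  "deltas": [
    [[2.5, -0.8, 1, 0], [5, -1.6, 2, 0], [7.5, -2.4, 3.5, 0], [10.6, -3.4, 5, 0], [10.6, -3.4, 5, 0]]
  ],
  "grip": 0
}}

```text
time: 2.22
tool_pos: [0.5896, 0.1075, 0.1801]
orientation: [-2.218, -2.223, 0.003]
contact_force: [0.7, -0.3, -0.1]
grip_width: -0.0
```

```bash
cat >> h.py <<'E'
def wcloud(d,o):
    c=get_calibration("wrist");K=np.array(c["intrinsics"]);v,u=np.mgrid[:384,:512]
    a,b=(u-K[0,2]),(v-K[1,2]);r=np.hypot(a,b)+1e-9;t=r/K[0,0];s=np.tan(np.minimum(t,1.45))
    P=np.stack([a/r*s*d,b/r*s*d,d],-1);M=np.array(c["mount"])
    P=P@M[:3,:3].T+M[:3,3]
    return P@Ro.from_rotvec(o["orientation"]).as_matrix().T+o["tool_pos"]
E
python3 - <<'E'
from h import *
o=get_obs();p,d=capture("wrist");W=wcloud(d,o);W[d<=0]=np.nan;np.save("w.npy",W)
print(o["time"],o["tool_pos"],o["grip_width"],get_calibration("wrist"))
cv2.imwrite("wrist.png",p[...,::-1]);cv2.imwrite("pics/d.png",p[...,::-1])
for q in ["wing_nut","wing_a","stud_top","wing_rear"]:
    for r in cut_out("wrist",q)[:2]:
        X=W[r["pixels"]];X=X[np.isfinite(X[:,0])]
        print(q,round(r["confidence"],2),np.round(r["uv"]),len(X),np.round(np.median(X,0),3),np.round(np.percentile(X,[2,98],axis=0),3).tolist())
E
```

```text
2.225 [0.58958605 0.10752172 0.18009985] -9.820150790203794e-06 {'intrinsics': array([[297.31863964,   0.        , 253.54715925],
       [  0.        , 297.31863964, 190.96677809],
       [  0.        ,   0.        ,   1.        ]]), 'mount': array([[ 2.00067409e-04, -9.50864177e-01, -3.09608264e-01,
         7.97866477e-02],
       [ 9.99999903e-01,  3.11548705e-04, -3.10628378e-04,
         7.66090314e-04],
       [ 3.91823450e-04, -3.09608172e-01,  9.50864147e-01,
        -1.43492171e-01],
       [ 0.00000000e+00,  0.00000000e+00,  0.00000000e+00,
         1.00000000e+00]])}
wing_nut 0.98 [280. 211.] 850 [0.613 0.087 0.073] [[0.595, 0.065, 0.044], [0.624, 0.116, 0.091]]
wing_a 0.87 [279. 208.] 816 [0.613 0.087 0.073] [[0.595, 0.068, 0.058], [0.624, 0.116, 0.091]]
stud_top 0.58 [275. 210.] 1212 [0.61  0.083 0.074] [[0.595, 0.065, 0.042], [0.624, 0.116, 0.09]]
wing_rear 0.66 [284. 196.] 287 [0.616 0.105 0.082] [[0.61, 0.088, 0.063], [0.623, 0.118, 0.091]]
```

View pics/d.png

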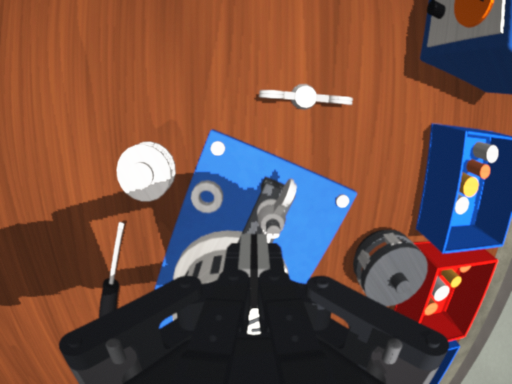

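The wrist view shows the nut at about pixel (275, 208), with its outer wing pointing up and right at (287, 193) and nothing obstructing it. Next I'll fit the stud, the wing angle and the height, using this view and the earlier clouds.

Run:
```python
from h import *
for n in("scene","side","w"):
    A=np.load(n+".npy").reshape(-1,3);A=A[np.isfinite(A[:,0])]
    H=A[(A[:,2]>.1)&(A[:,2]<.112)&(np.hypot(A[:,0]-.5606,A[:,1]+.0325)<.0615)]
    L=A[(np.hypot(A[:,0]-.606,A[:,1]-.074)<.014)&(A[:,2]>.08)&(A[:,2]<.094)]
    T=L[L[:,2]>.085]
    Wg=A[(np.hypot(A[:,0]-.619,A[:,1]-.108)<.02)&(A[:,2]>.06)&(A[:,2]<.1)]
    print(n,len(H),H[:,:2].mean(0) if len(H) else '',"| stud",len(T),T.mean(0).round(4),T.max(0).round(4),T.min(0).round(4),"| wing",len(Wg),Wg.mean(0).round(4),Wg.max(0).round(4),Wg.min(0).round(4))
    # hub ring points
    S=A[(A[:,2]>.03)&(A[:,2]<.046)&(np.hypot(A[:,0]-.606,A[:,1]-.074)<.05)]
    if len(S)>20: print(" strap",cv2.minAreaRect(S[:,:2].astype(np.float32)))
    if len(Wg): 
        v=Wg[:,:2]-[.606,.074]; print(" wing angle",np.degrees(np.arctan2(v[:,1],v[:,0])).mean())
```

```text
scene 1071 [ 0.56915533 -0.03403817] | stud 19 [0.6094 0.073  0.0882] [0.615  0.0788 0.0916] [0.604  0.0683 0.0858] | wing 82 [0.6211 0.1031 0.079 ] [0.6274 0.1175 0.0932] [0.6103 0.0882 0.063 ]
 strap ((0.6048476696014404, 0.06330151855945587), (0.07604722678661346, 0.06584510207176208), 31.147361755371094)
 wing angle 61.98080934994617
side 2456 [ 0.55746731 -0.03668584] | stud 29 [0.6054 0.072  0.0879] [0.6112 0.0787 0.0901] [0.6006 0.0668 0.0851] | wing 59 [0.6154 0.1002 0.0812] [0.6234 0.1143 0.0919] [0.6097 0.0893 0.0613]
 strap ((0.5960943102836609, 0.07993187010288239), (0.04449573531746864, 0.010833283886313438), 67.47142791748047)
 wing angle 70.11964883565268
w 273 [ 0.58641887 -0.01668239] | stud 166 [0.6072 0.0744 0.0887] [0.6136 0.0803 0.091 ] [0.6011 0.0679 0.0851] | wing 388 [0.6178 0.105  0.0817] [0.6267 0.1184 0.0919] [0.6098 0.0886 0.0602]
 strap ((0.6027525663375854, 0.0640328973531723), (0.07412412762641907, 0.033848732709884644), 66.84526062011719)
 wing angle 69.24197500866838
```

Request:
{"op": "apply_moves", "data": {
  "deltas": [
    [[0, 0, 4, 0], [0, 0, 8, 0], [-0.1, 0, 11, 0], [-0.1, 0, 11.8, 0], [-0.1, 0, 11.8, 0]]
  ]
}}

```text
time: 3.1
tool_pos: [0.5914, 0.1047, 0.0636]
orientation: [2.222, 2.221, 0.0]
contact_force: [-0.1, -0.8, 0.6]
grip_width: 0.0001
```

```bash
cat >> h.py <<'E'
S=np.array([.607,.074])
def arc(step,n=5,r=.036,cur=None):
    o=get_obs();p=np.array(o["tool_pos"][:2]) if cur is None else np.array(cur)
    v=p-S;a=np.degrees(np.arctan2(v[1],v[0]))
    R=Ro.from_rotvec(o["orientation"]).as_matrix()
    print(round(o["time"],2),"pos",np.round(o["tool_pos"],4),"theta %.1f r %.1f"%(a,1e3*np.hypot(*v)),"F",np.round(o["contact_force"],1),"tau",np.round(o["ft_torque"],2))
    rows=[]
    for k in range(1,n+1):
        t=np.radians(a+step*k); q=S+r*np.array([np.cos(t),np.sin(t)])-p
        d=R.T@np.array([*q,0])*100; rows.append(d.round(2).tolist()[:2])
    print(rows)
E
python3 -c "
from h import *
arc(-9)"
```

```text
3.1 pos [0.5914 0.1047 0.0636] theta 116.9 r 34.4 F [-0.1 -0.8  0.6] tau [0.   0.02 0.04]
[[0.36, 0.45], [0.49, 1.0], [0.54, 1.56], [0.49, 2.12], [0.36, 2.67]]
```

Request:
{"op": "apply_moves", "data": {
  "deltas": [
    [[0.36, 0.45, 0, 0], [0.49, 1.0, 0, 0], [0.54, 1.56, 0, 0], [0.49, 2.12, 0, 0], [0.36, 2.67, 0, 0]]
  ]
}}

```text
time: 3.72
tool_pos: [0.6179, 0.1086, 0.0632]
orientation: [-2.221, -2.221, 0.0]
contact_force: [-1.4, 0.9, 0.3]
grip_width: -0.0001
```

```bash
python3 -c "
from h import *
o=get_obs();p,d=capture('wrist');cv2.imwrite('pics/e.png',cv2.resize(p[120:300,180:340,::-1],None,fx=3,fy=3,interpolation=cv2.INTER_CUBIC))
arc(-9)"
```

```text
3.77 pos [0.6188 0.1084 0.0633] theta 71.1 r 36.4 F [-1.4 -0.  -0.2] tau [0.04 0.13 0.03]
[[-0.26, 0.51], [-0.56, 0.98], [-0.94, 1.41], [-1.37, 1.77], [-1.86, 2.06]]
```

View pics/e.png

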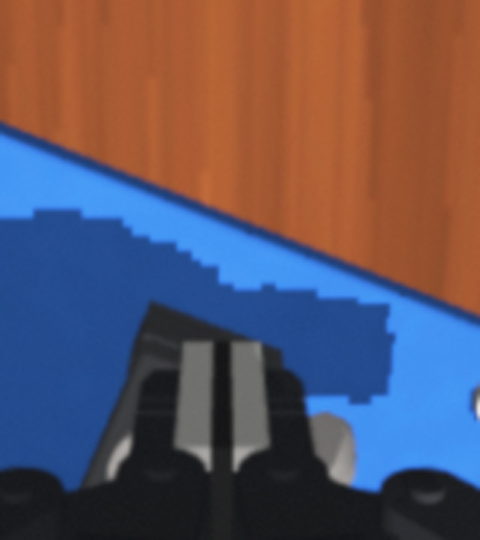

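The close-up shows the wing ahead of the finger, at crop pixel (335, 450), being pushed with about 1.4 N. I'll continue the stroke.

Request:
{"op": "apply_moves", "data": {
  "deltas": [
    [[-0.26, 0.51, 0, 0], [-0.56, 0.98, 0, 0], [-0.94, 1.41, 0, 0], [-1.37, 1.77, 0, 0], [-1.86, 2.06, 0, 0]]
  ]
}}

```text
time: 4.4
tool_pos: [0.6387, 0.0897, 0.0633]
orientation: [2.221, 2.221, 0.0]
contact_force: [-1.1, 1.8, 0.5]
grip_width: -0.0001
```

```bash
python3 -c "
from h import *
arc(-9)"
```

```text
4.4 pos [0.6387 0.0897 0.0633] theta 26.4 r 35.4 F [-1.1  1.8  0.5] tau [ 0.26  0.23 -0.02]
[[-0.5, 0.27], [-1.05, 0.39], [-1.61, 0.43], [-2.17, 0.38], [-2.72, 0.24]]
```

Request:
{"op": "apply_moves", "data": {
  "deltas": [
    [[-0.65, 0.27, 0, 0], [-1.4, 0.4, 0, 0], [-2.1, 0.38, 0, 0], [-2.75, 0.2, 0, 0], [-3.4, -0.15, 0, 0]]
  ]
}}

```text
time: 5.03
tool_pos: [0.6371, 0.0556, 0.0635]
orientation: [2.221, 2.221, 0.001]
contact_force: [1.2, 2.9, -0.2]
grip_width: -0.0004
```

```bash
python3 -c "
from h import *
arc(-3)"
```

```text
5.03 pos [0.6371 0.0556 0.0635] theta -31.5 r 35.3 F [ 1.2  2.9 -0.2] tau [ 0.44 -0.27 -0.08]
[[-0.2, -0.04], [-0.35, -0.15], [-0.5, -0.27], [-0.64, -0.4], [-0.77, -0.53]]
```

Request:
{"op": "apply_moves", "data": {
  "deltas": [
    [[-0.25, -0.1, 0, 0], [-0.5, -0.27, 0, 0], [-0.3, -0.1, -0.5, 0], [-0.1, 0, -4.5, 0], [0.5, -1, -4.5, 0]]
  ]
}}

```text
time: 5.65
tool_pos: [0.6293, 0.0612, 0.1114]
orientation: [2.219, 2.219, 0.006]
contact_force: [0.5, 0.8, -0.4]
grip_width: 0.0002
```

```bash
python3 -c "
from h import *
o=get_obs();print(o['tool_pos'],(np.array([.0892-o['tool_pos'][1],.5744-o['tool_pos'][0]])*100).round(2))
p,d=capture('wrist');W=wcloud(d,o);W[d<=0]=np.nan
for r in cut_out('wrist','wing_nut')[:1]:
    X=W[r['pixels']];X=X[np.isfinite(X[:,0])];v=X[:,:2]-S;m=(np.hypot(*v.T)>.02);
    print(r['confidence'],len(X),m.sum(),np.degrees(np.median(np.arctan2(v[m,1],v[m,0]))),np.percentile(X[m,2],[2,98]))
"
```

```text
[0.62933454 0.06117885 0.11143749] [ 2.8  -5.49]
0.9 2008 958 104.14601926573597 [0.06103538 0.08842047]
```

Request:
{"op": "apply_moves", "data": {
  "deltas": [
    [[1.4, -2.6, 0, 0], [2.85, -5.3, 0, 0], [2.85, -5.3, 0.5, 0], [2.85, -5.3, 3, 0], [2.85, -5.3, 4.7, 0]]
  ]
}}

```text
time: 6.38
tool_pos: [0.5737, 0.0892, 0.0597]
orientation: [-2.221, -2.221, 0.002]
contact_force: [-0.3, 0.5, 0.3]
grip_width: 0.0
```

```bash
python3 -c "
from h import *
arc(-9)"
```

```text
6.38 pos [0.5737 0.0892 0.0597] theta 155.5 r 36.6 F [-0.3  0.5  0.3] tau [-0.01 -0.01 -0.03]
[[0.47, 0.33], [0.91, 0.68], [1.3, 1.09], [1.62, 1.56], [1.85, 2.07]]
```

Request:
{"op": "apply_moves", "data": {
  "deltas": [
    [[0.47, 0.33, 0, 0], [0.91, 0.68, 0, 0], [1.3, 1.09, 0, 0], [1.62, 1.56, 0, 0], [1.85, 2.07, 0, 0]]
  ]
}}

```text
time: 7.0
tool_pos: [0.5947, 0.1082, 0.0615]
orientation: [-2.221, -2.221, 0.0]
contact_force: [-2.4, -1.2, -0.5]
grip_width: 0.0001
```

```bash
python3 -c "
from h import *
arc(-11)"
```

```text
7.0 pos [0.5947 0.1082 0.0615] theta 109.8 r 36.4 F [-2.4 -1.2 -0.5] tau [-0.19  0.36  0.  ]
[[0.14, 0.68], [0.18, 1.37], [0.08, 2.05], [-0.14, 2.71], [-0.48, 3.31]]
```

Request:
{"op": "apply_moves", "data": {
  "deltas": [
    [[0.14, 0.68, 0, 0], [0.18, 1.37, 0, 0], [0.08, 2.05, 0, 0], [-0.14, 2.71, 0, 0], [-0.48, 3.31, 0, 0]]
  ]
}}

```text
time: 7.62
tool_pos: [0.6283, 0.1031, 0.0613]
orientation: [2.221, 2.221, 0.001]
contact_force: [-1.6, 1.5, 0.7]
grip_width: 0.0003
```

```bash
python3 -c "
from h import *
arc(-11)"
```

```text
7.62 pos [0.6283 0.1031 0.0613] theta 53.8 r 36.0 F [-1.6  1.5  0.7] tau [ 0.16  0.33 -0.01]
[[-0.46, 0.51], [-1.01, 0.93], [-1.63, 1.24], [-2.29, 1.42], [-2.98, 1.47]]
```

Request:
{"op": "apply_moves", "data": {
  "deltas": [
    [[-0.46, 0.51, 0, 0], [-1.01, 0.93, 0, 0], [-1.63, 1.24, 0, 0], [-2.29, 1.42, 0, 0], [-2.98, 1.47, 0, 0]]
  ]
}}

```text
time: 8.25
tool_pos: [0.6426, 0.073, 0.0614]
orientation: [2.221, 2.221, 0.001]
contact_force: [-0.1, 3.1, -0.0]
grip_width: -0.0001
```

```bash
python3 -c "
from h import *
arc(-10)"
```

```text
8.25 pos [0.6426 0.073  0.0614] theta -1.6 r 35.6 F [-0.1  3.1 -0. ] tau [ 0.43  0.04 -0.01]
[[-0.62, -0.04], [-1.23, -0.22], [-1.79, -0.5], [-2.29, -0.87], [-2.72, -1.33]]
```

Request:
{"op": "apply_moves", "data": {
  "deltas": [
    [[-0.62, -0.04, 0, 0], [-1.23, -0.22, 0, 0], [-1.79, -0.5, 0, 0], [-2.29, -0.87, 0, 0], [-2.1, -0.7, -0.5, 0]]
  ]
}}

```text
time: 8.88
tool_pos: [0.6344, 0.0516, 0.066]
orientation: [-2.221, -2.221, 0.003]
contact_force: [-0.4, -0.6, -0.7]
grip_width: -0.0001
```

Request:
{"op": "apply_moves", "data": {
  "deltas": [
    [[0, 0, -2, 0], [0, 0, -4.3, 0], [0.7, -1.2, -4.3, 0], [1.4, -2.4, -4.3, 0], [1.4, -2.4, -4.3, 0]]
  ]
}}

```text
time: 9.5
tool_pos: [0.6093, 0.0671, 0.1086]
orientation: [-2.219, -2.222, 0.003]
contact_force: [-0.5, 0.1, 0.2]
grip_width: -0.0002
```

```bash
cat >> h.py <<'E'
def nut():
    o=get_obs();p,d=capture('wrist');W=wcloud(d,o);W[d<=0]=np.nan
    for r in cut_out('wrist','wing_nut')[:1]:
        X=W[r['pixels']];X=X[np.isfinite(X[:,0])];v=X[:,:2]-S;q=np.hypot(*v.T);m=(q>.02)&(q<.05)
        print("nut",r['confidence'],len(X),m.sum(),np.degrees(np.median(np.arctan2(v[m,1],v[m,0]))),np.percentile(X[m,2],[2,50,98]))
    print(o['time'],o['tool_pos'],"to start",(np.array([.0892-o['tool_pos'][1],.5744-o['tool_pos'][0]])*100).round(2))
    return o,p,W
E
python3 -c "
from h import *
nut()"
```

```text
nut 0.75 1558 630 106.25060827884325 [0.06152348 0.08006571 0.08515939]
9.5 [0.60931501 0.06707106 0.10859738] to start [ 2.21 -3.49]
```

Request:
{"op": "apply_moves", "data": {
  "deltas": [
    [[1.1, -1.7, 0, 0], [2.2, -3.45, 0, 0], [2.2, -3.45, 0.5, 0], [2.2, -3.45, 3, 0], [2.2, -3.45, 4.7, 0]]
  ]
}}

```text
time: 10.22
tool_pos: [0.5765, 0.0885, 0.0613]
orientation: [-2.221, -2.222, 0.001]
contact_force: [0.1, -0.2, -0.5]
grip_width: 0.0
```

```bash
python3 -c "
from h import *
arc(-9)"
```

```text
10.22 pos [0.5765 0.0885 0.0613] theta 154.6 r 33.8 F [ 0.1 -0.2 -0.5] tau [ 0.03 -0.01 -0.02]
[[0.58, 0.08], [1.02, 0.44], [1.4, 0.86], [1.71, 1.33], [1.94, 1.85]]
```

Request:
{"op": "apply_moves", "data": {
  "deltas": [
    [[0.52, 0.1, 0, 0], [1.02, 0.44, 0, 0], [1.4, 0.86, 0, 0], [1.71, 1.33, 0, 0], [1.94, 1.85, 0, 0]]
  ]
}}

```text
time: 10.85
tool_pos: [0.5954, 0.108, 0.0624]
orientation: [-2.221, -2.221, 0.001]
contact_force: [-2.3, -1.6, 0.3]
grip_width: 0.0
```

```bash
python3 -c "
from h import *
arc(-11)"
```

```text
10.85 pos [0.5954 0.108  0.0624] theta 108.8 r 35.9 F [-2.3 -1.6  0.3] tau [-0.23  0.4   0.  ]
[[0.17, 0.67], [0.2, 1.36], [0.09, 2.04], [-0.14, 2.69], [-0.49, 3.28]]
```

Request:
{"op": "apply_moves", "data": {
  "deltas": [
    [[0.17, 0.67, 0, 0], [0.2, 1.36, 0, 0], [0.09, 2.04, 0, 0], [-0.14, 2.69, 0, 0], [-0.49, 3.28, 0, 0]]
  ]
}}

```text
time: 11.48
tool_pos: [0.6287, 0.1028, 0.0623]
orientation: [2.221, 2.221, 0.001]
contact_force: [-1.2, 1.2, -1.0]
grip_width: -0.0003
```

```bash
python3 -c "
from h import *
arc(-11)"
```

```text
11.47 pos [0.6287 0.1028 0.0623] theta 53.0 r 36.1 F [-1.2  1.2 -1. ] tau [ 0.17  0.3  -0.06]
[[-0.47, 0.51], [-1.03, 0.92], [-1.65, 1.21], [-2.32, 1.38], [-3.01, 1.43]]
```

Request:
{"op": "apply_moves", "data": {
  "deltas": [
    [[-0.47, 0.51, 0, 0], [-1.03, 0.92, 0, 0], [-1.65, 1.21, 0, 0], [-2.32, 1.38, 0, 0], [-3.01, 1.43, 0, 0]]
  ]
}}

```text
time: 12.1
tool_pos: [0.6427, 0.0724, 0.0624]
orientation: [2.221, 2.221, 0.001]
contact_force: [0.2, 2.4, 0.0]
grip_width: 0.0001
```

```bash
python3 -c "
from h import *
arc(-10)"
```

```text
12.1 pos [0.6427 0.0724 0.0624] theta -2.5 r 35.8 F [0.2 2.4 0. ] tau [ 0.43  0.09 -0.06]
[[-0.62, -0.06], [-1.22, -0.25], [-1.78, -0.54], [-2.28, -0.92], [-2.7, -1.38]]
```

Request:
{"op": "apply_moves", "data": {
  "deltas": [
    [[-0.6, -0.04, 0, 0], [-1.2, -0.22, 0, 0], [-1.75, -0.5, 0, 0], [-2.25, -0.87, 0, 0], [-2.05, -0.7, -0.5, 0]]
  ]
}}

```text
time: 12.72
tool_pos: [0.6345, 0.0515, 0.0671]
orientation: [-2.221, -2.22, 0.003]
contact_force: [-0.1, 0.4, 0.4]
grip_width: 0.0002
```

Request:
{"op": "apply_moves", "data": {
  "deltas": [
    [[0, 0, -2, 0], [0, 0, -4.3, 0], [1.4, -2.4, -4.3, 0], [3.6, -5.8, -4.3, 0], [3.6, -5.8, -4.3, 0]]
  ]
}}

```text
time: 13.35
tool_pos: [0.5756, 0.0894, 0.1115]
orientation: [-2.219, -2.223, 0.001]
contact_force: [0.1, 0.1, -0.2]
grip_width: 0.0
```

```bash
python3 -c "
from h import *
o,p,W=nut()
cv2.imwrite('pics/f.png',cv2.resize(p[120:300,180:400,::-1],None,fx=3,fy=3,interpolation=cv2.INTER_CUBIC))
X=W.reshape(-1,3);X=X[np.isfinite(X[:,0])];v=X[:,:2]-S;q=np.hypot(*v.T);m=(q<.013)&(X[:,2]>.04)
print('hub+stud z',np.histogram(X[m,2],np.arange(.04,.1,.003)))
for n in ('side','scene'):
    p,d=capture(n);A=cloud(n,d).reshape(-1,3);v=A[:,:2]-S;q=np.hypot(*v.T);t=np.degrees(np.arctan2(v[:,1],v[:,0]))
    m=(q>.02)&(q<.05)&(A[:,2]>.055)&(A[:,2]<.093)&(t>30)&(t<180)
    print(n,m.sum(),np.percentile(A[m,2],[50,90,98]),np.median(t[m])) if m.sum() else 0
"
```

```text
nut 0.79 1412 592 104.99511180028846 [0.06764982 0.07672669 0.08204444]
13.35 [0.57555371 0.08935052 0.11151414] to start [-0.02 -0.12]
hub+stud z (array([ 17,   5,   3,  15,  64,  73,  75, 342,  79,  35,  35,  34,  35,
        42,  40,  58, 243,   0,   0]), array([0.04 , 0.043, 0.046, 0.049, 0.052, 0.055, 0.058, 0.061, 0.064,
       0.067, 0.07 , 0.073, 0.076, 0.079, 0.082, 0.085, 0.088, 0.091,
       0.094, 0.097]))
side 77 [0.06867033 0.07767161 0.08049965] 114.88755999661126
scene 67 [0.072051   0.07944163 0.08158886] 102.61415632713111
```

View pics/f.png

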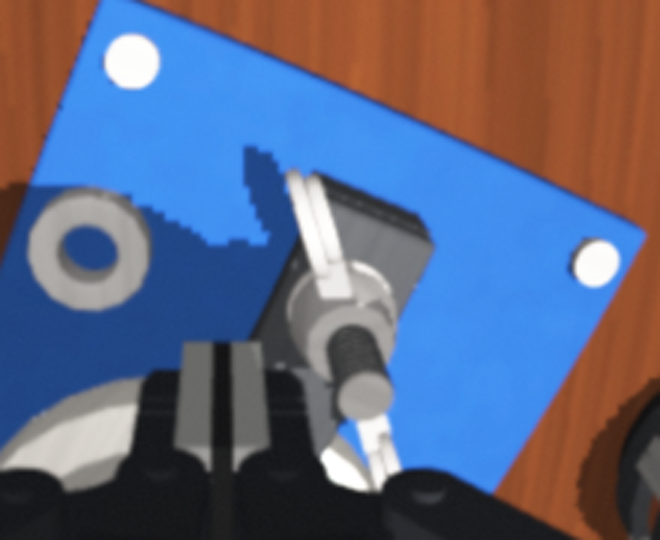

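Crop: the nut stands between the wings at (318, 230) and (375, 440), and the stud's top is at (362, 395). The finger is clear at the lower left. I'll use the hub top relative to the stud top to work out the remaining turn.

```bash
python3 -c "
from h import *
o,p,W=nut()
X=W.reshape(-1,3);X=X[np.isfinite(X[:,0])];v=X[:,:2]-S;q=np.hypot(*v.T);z=X[:,2]
t=(q<.012)&(z>.087)&(z<.092);print('stud',t.sum(),np.median(z[t]),X[t].mean(0))
h=(q<.0145)&(q>.008)&(z>.059)&(z<.0655);print('hub',h.sum(),np.median(z[h]),np.histogram(z[h],np.arange(.059,.066,.0005))[0])
s=(q>.015)&(q<.05)&(z>.034)&(z<.046);print('strap',s.sum(),np.median(z[s]),np.histogram(z[s],np.arange(.034,.046,.001))[0])
"
```

```text
nut 0.91 1508 639 103.92943752155225 [0.04081559 0.07689915 0.0814977 ]
13.55 [0.57869728 0.0881456  0.11114336] to start [ 0.11 -0.43]
stud 280 0.08882836032072766 [0.607225   0.07396759 0.08880124]
hub 349 0.06304113526632077 [15  8 21 11 14 16 36 48 74 59 35  8  4  0]
strap 1145 0.040720330800751436 [ 21  23  22  16  46 139 474 374  30   0   0]
```

Request:
{"op": "apply_moves", "data": {
  "deltas": [
    [[0.1, -0.4, 0, 0], [0.1, -0.4, 0.5, 0], [0.1, -0.4, 3, 0], [0.1, -0.4, 5.2, 0], [0.1, -0.4, 5.2, 0]]
  ]
}}

```text
time: 14.28
tool_pos: [0.572, 0.089, 0.0566]
orientation: [-2.22, -2.22, 0.005]
contact_force: [-0.3, -0.5, 0.5]
grip_width: -0.0003
```

```bash
python3 -c "
from h import *
arc(-9)"
```

```text
14.28 pos [0.572  0.089  0.0566] theta 156.8 r 38.1 F [-0.3 -0.5  0.5] tau [-0.06  0.04 -0.02]
[[0.42, 0.46], [0.87, 0.79], [1.26, 1.2], [1.59, 1.66], [1.84, 2.17]]
```

Request:
{"op": "apply_moves", "data": {
  "deltas": [
    [[0.42, 0.46, 0, 0], [0.87, 0.79, 0, 0], [1.26, 1.2, 0, 0], [1.59, 1.66, 0, 0], [1.84, 2.17, 0, 0]]
  ]
}}

```text
time: 14.9
tool_pos: [0.5951, 0.1079, 0.0583]
orientation: [-2.221, -2.221, 0.001]
contact_force: [-2.7, -1.2, 0.4]
grip_width: 0.0002
```

```bash
python3 -c "
from h import *
arc(-8)"
```

```text
14.9 pos [0.5951 0.1079 0.0583] theta 109.4 r 36.0 F [-2.7 -1.2  0.4] tau [-0.09  0.41 -0.04]
[[0.14, 0.48], [0.2, 0.98], [0.2, 1.48], [0.12, 1.98], [-0.02, 2.46]]
```

Request:
{"op": "apply_moves", "data": {
  "deltas": [
    [[0.14, 0.48, 0, 0], [0.2, 0.98, 0, 0], [0.2, 1.48, 0, 0], [0.12, 1.98, 0, 0], [-0.02, 2.46, 0, 0]]
  ]
}}

```text
time: 15.52
tool_pos: [0.6202, 0.1075, 0.0583]
orientation: [2.221, 2.221, 0.0]
contact_force: [-1.5, 0.1, 0.2]
grip_width: -0.0003
```

```bash
python3 -c "
from h import *
arc(-4)"
```

```text
15.53 pos [0.6202 0.1075 0.0583] theta 68.5 r 36.0 F [-1.5  0.1  0.2] tau [0.1  0.31 0.02]
[[-0.1, 0.23], [-0.21, 0.45], [-0.34, 0.67], [-0.49, 0.87], [-0.65, 1.07]]
```

Request:
{"op": "apply_moves", "data": {
  "deltas": [
    [[-0.1, 0.23, 0, 0], [-0.21, 0.45, 0, 0], [-0.34, 0.67, 0, 0], [-0.49, 0.87, 0, 0], [-0.65, 1.07, 0, 0]]
  ]
}}

```text
time: 16.15
tool_pos: [0.6304, 0.101, 0.0583]
orientation: [-2.221, -2.221, 0.0]
contact_force: [-1.3, 1.0, -0.6]
grip_width: 0.0003
```

```bash
python3 -c "
from h import *
arc(-3.4);o=get_obs();print(o['joint_torque'].round(2))"
```

```text
16.15 pos [0.6304 0.101  0.0583] theta 49.0 r 35.7 F [-1.3  1.  -0.6] tau [ 0.22  0.21 -0.02]
[[-0.12, 0.18], [-0.28, 0.32], [-0.44, 0.46], [-0.61, 0.59], [-0.79, 0.71]]
[-5.800e-01 -6.812e+01 -2.741e+01 -3.100e-01 -4.800e-01  3.000e-02]
```

Request:
{"op": "apply_moves", "data": {
  "deltas": [
    [[-0.05, 0.06, 0, 0], [-0.1, 0.12, 0, 0], [-0.15, 0.17, 0, 0], [-0.2, 0.22, 0, 0], [-0.2, 0.22, 0, 0]]
  ]
}}

```text
time: 16.77
tool_pos: [0.6327, 0.099, 0.0583]
orientation: [2.221, 2.221, 0.0]
contact_force: [-0.8, 0.5, -0.1]
grip_width: -0.0005
```

Request:
{"op": "apply_moves", "data": {
  "deltas": [
    [[-0.06, 0.05, 0, 0], [-0.12, 0.1, 0, 0], [-0.18, 0.15, 0, 0], [-0.24, 0.19, 0, 0], [-0.24, 0.19, 0, 0]]
  ]
}}

```text
time: 17.4
tool_pos: [0.6346, 0.0965, 0.0583]
orientation: [2.221, 2.221, 0.0]
contact_force: [0.2, 0.1, -0.1]
grip_width: -0.0001
```

```bash
python3 -c "
from h import *
arc(-1)
o,p,W=nut()
X=W.reshape(-1,3);X=X[np.isfinite(X[:,0])];v=X[:,:2]-S;q=np.hypot(*v.T);z=X[:,2]
t=(q<.012)&(z>.087)&(z<.092);print('stud',t.sum(),np.median(z[t]))
h=(q<.0145)&(q>.008)&(z>.058)&(z<.0655);print('hub',h.sum(),np.median(z[h]),np.histogram(z[h],np.arange(.058,.066,.0005))[0])
"
```

```text
17.4 pos [0.6346 0.0965 0.0583] theta 39.2 r 35.6 F [ 0.2  0.1 -0.1] tau [ 0.1   0.18 -0.01]
[[-0.03, 0.07], [-0.08, 0.11], [-0.13, 0.14], [-0.18, 0.18], [-0.23, 0.22]]
nut 0.97 1142 222 -169.45866331653335 [0.02872891 0.0613703  0.11338635]
17.4 [0.6346084  0.09654942 0.05829673] to start [-0.73 -6.02]
stud 0 nan
hub 252 0.06064346435580887 [29 18 21 17 31 36 32 42 20  6  0  0  0  0  0]
  return _methods._mean(a, axis=axis, dtype=dtype,
  ret = ret.dtype.type(ret / rcount)
```

Request:
{"op": "apply_moves", "data": {
  "deltas": [
    [[-0.05, 0.04, 0, 0], [-0.1, 0.08, 0, 0], [-0.16, 0.12, 0, 0], [-0.24, 0.17, 0, 0], [-0.24, 0.17, 0, 0]]
  ]
}}

```text
time: 18.12
tool_pos: [0.6363, 0.0941, 0.0583]
orientation: [2.221, 2.221, 0.0]
contact_force: [-1.3, 1.2, -1.5]
grip_width: -0.0001
```

Request:
{"op": "apply_moves", "data": {
  "deltas": [
    [[-0.06, 0.03, 0, 0], [-0.12, 0.06, 0, 0], [-0.18, 0.1, 0, 0], [-0.25, 0.14, 0, 0], [-0.25, 0.14, 0, 0]]
  ]
}}

```text
time: 18.75
tool_pos: [0.6377, 0.0916, 0.0583]
orientation: [2.221, 2.221, 0.0]
contact_force: [-0.9, 1.3, -0.1]
grip_width: -0.0003
```

Request:
{"op": "apply_moves", "data": {
  "deltas": [
    [[-0.06, 0.03, 0, 0], [-0.12, 0.06, 0, 0], [-0.18, 0.09, 0, 0], [-0.25, 0.12, 0, 0], [-0.25, 0.12, 0, 0]]
  ]
}}

```text
time: 19.38
tool_pos: [0.6389, 0.0891, 0.0583]
orientation: [2.221, 2.221, 0.0]
contact_force: [0.2, 0.6, 0.9]
grip_width: 0.0002
```

Request:
{"op": "apply_moves", "data": {
  "deltas": [
    [[-0.06, 0.03, 0, 0], [-0.12, 0.05, 0, 0], [-0.18, 0.08, 0, 0], [-0.25, 0.1, 0, 0], [-0.25, 0.1, 0, 0]]
  ]
}}

```text
time: 20.0
tool_pos: [0.6398, 0.0867, 0.0583]
orientation: [-2.221, -2.221, -0.0]
contact_force: [-1.8, 2.1, -0.4]
grip_width: 0.0003
```

Request:
{"op": "apply_moves", "data": {
  "deltas": [
    [[-0.06, 0.02, 0, 0], [-0.12, 0.04, 0, 0], [-0.18, 0.06, 0, 0], [-0.25, 0.08, 0, 0], [-0.25, 0.08, 0, 0]]
  ]
}}

```text
time: 20.62
tool_pos: [0.6407, 0.0841, 0.0583]
orientation: [2.221, 2.221, 0.0]
contact_force: [-0.5, 1.9, 0.2]
grip_width: 0.0
```

Request:
{"op": "apply_moves", "data": {
  "deltas": [
    [[-0.06, 0.02, 0, 0], [-0.12, 0.03, 0, 0], [-0.18, 0.05, 0, 0], [-0.25, 0.06, 0, 0], [-0.25, 0.06, 0, 0]]
  ]
}}

```text
time: 21.25
tool_pos: [0.6412, 0.0816, 0.0583]
orientation: [2.221, 2.221, -0.0]
contact_force: [0.0, 1.5, -0.2]
grip_width: 0.0003
```

Request:
{"op": "apply_moves", "data": {
  "deltas": [
    [[-0.06, 0.01, 0, 0], [-0.12, 0.02, 0, 0], [-0.18, 0.03, 0, 0], [-0.25, 0.04, 0, 0], [-0.25, 0.04, 0, 0]]
  ]
}}

```text
time: 21.88
tool_pos: [0.6417, 0.0791, 0.0583]
orientation: [2.221, 2.221, 0.0]
contact_force: [0.8, 0.7, -0.0]
grip_width: -0.0001
```

Request:
{"op": "apply_moves", "data": {
  "deltas": [
    [[-0.06, 0.01, 0, 0], [-0.12, 0.02, 0, 0], [-0.18, 0.02, 0, 0], [-0.25, 0.03, 0, 0], [-0.25, 0.03, 0, 0]]
  ]
}}

```text
time: 22.5
tool_pos: [0.6419, 0.0766, 0.0583]
orientation: [2.221, 2.221, -0.0]
contact_force: [0.3, 1.3, -0.8]
grip_width: -0.0001
```

Request:
{"op": "apply_moves", "data": {
  "deltas": [
    [[-0.06, 0, 0, 0], [-0.12, 0.01, 0, 0], [-0.18, 0.01, 0, 0], [-0.25, 0.01, 0, 0], [-0.25, 0.01, 0, 0]]
  ]
}}

```text
time: 23.12
tool_pos: [0.642, 0.0747, 0.0583]
orientation: [-2.221, -2.221, -0.001]
contact_force: [-1.2, 5.7, 0.4]
grip_width: -0.0002
```

The force has risen to 5.7 N and the finger fell short of the commanded motion, so this is probably the stop. A tiny nudge will confirm it before I back off.

Request:
{"op": "apply_moves", "data": {
  "deltas": [
    [[-0.02, 0, 0, 0], [-0.04, 0, 0, 0], [-0.06, 0, 0, 0], [-0.06, 0, 0, 0], [-0.06, 0, 0, 0]]
  ]
}}

```text
time: 23.75
tool_pos: [0.642, 0.0745, 0.0583]
orientation: [-2.221, -2.22, -0.001]
contact_force: [-0.9, 7.5, -0.6]
grip_width: -0.0001
```

Request:
{"op": "apply_moves", "data": {
  "deltas": [
    [[0.3, 0, 0, 0], [0.6, 0, 0, 0], [0.6, 0, -2, 0], [0.6, 0, -5.5, 0], [0.6, 0, -7.5, 0]]
  ]
}}

```text
time: 24.38
tool_pos: [0.6432, 0.0795, 0.1363]
orientation: [2.22, 2.22, 0.004]
contact_force: [-0.1, -0.1, 0.2]
grip_width: 0.0
```

Request:
{"op": "apply_moves", "data": {
  "deltas": [
    [[0.5, -3, 0, 0], [1, -6.5, 0, 0], [1, -6.5, 0, 0], [1, -6.5, 0, 0], [1, -6.5, 0, 0]]
  ]
}}

```text
time: 25.0
tool_pos: [0.5782, 0.0895, 0.1336]
orientation: [2.221, 2.221, 0.001]
contact_force: [-0.1, -0.5, 0.0]
grip_width: -0.0003
```

```bash
python3 -c "
from h import *
o,p,W=nut()
cv2.imwrite('pics/g.png',cv2.resize(p[100:300,150:400,::-1],None,fx=3,fy=3,interpolation=cv2.INTER_CUBIC))
X=W.reshape(-1,3);X=X[np.isfinite(X[:,0])];v=X[:,:2]-S;q=np.hypot(*v.T);z=X[:,2]
t=(q<.012)&(z>.087)&(z<.092);print('stud',t.sum(),np.median(z[t]))
h=(q<.0145)&(q>.008)&(z>.058)&(z<.0655);print('hub',h.sum(),np.median(z[h]),np.histogram(z[h],np.arange(.058,.066,.0005))[0])
for n in ('scene','side'):
    p,d=capture(n);W=cloud(n,d)
    for k in ['spare_nut','socket','bearing','grease_tin','rotor','pulley','carton','screwdriver']:
        r=cut_out(n,k)[:1]
        if r: m=r[0]['pixels']&(d>0);print(n,k,np.median(W[m],0).round(3))
"
```

```text
nut 0.77 1943 1052 149.54828469257495 [0.05354602 0.07101341 0.07865242]
25.0 [0.57816953 0.08950111 0.13358092] to start [-0.03 -0.38]
stud 226 0.08887356220629625
hub 304 0.06059609494331428 [15 20 21 35 48 73 57 32  2  1  0  0  0  0  0]
scene spare_nut [0.65  0.187 0.02 ]
scene socket [ 0.582 -0.168  0.04 ]
scene grease_tin [ 0.522 -0.264  0.071]
scene rotor [ 0.766 -0.003  0.06 ]
scene pulley [0.485 0.106 0.023]
scene carton [ 0.688 -0.143  0.044]
scene screwdriver [ 0.386 -0.08   0.019]
side socket [ 0.569 -0.17   0.042]
side bearing [0.536 0.079 0.024]
side grease_tin [ 0.493 -0.267  0.085]
side rotor [ 0.743 -0.015  0.06 ]
side pulley [0.464 0.101 0.025]
side carton [ 0.663 -0.152  0.045]
side screwdriver [ 0.375 -0.095  0.023]
```

View pics/g.png

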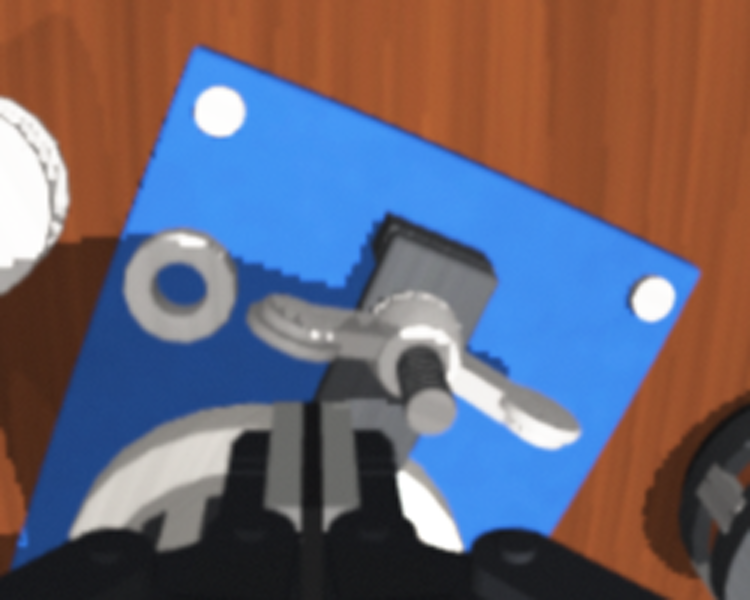

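The crop shows the nut low on the strap, with its wings at (300, 325) and (520, 405). The hub top is at 60 mm, which is the home height. I'll lift the hand clear and hand in.

Request:
{"op": "apply_moves", "data": {
  "deltas": [
    [[0, 0, -3, 0], [0, 0, -6, 0], [0, 0, -8, 0], [0, 0, -8, 0], [0, 0, -8, 0]]
  ]
}}

```text
time: 26.62
tool_pos: [0.5765, 0.0895, 0.2124]
orientation: [-2.221, -2.221, 0.001]
contact_force: [0.3, -0.7, -0.1]
grip_width: 0.0002
```

```bash
python3 -c "
from h import *
print(get_obs()['tool_pos'],hand_in())"
```

```text
the job is handed in; nothing more can be done
[0.57647199 0.08952154 0.21238295] None
```

The wing nut is turned fully home on the strap, and I handed the job in at about 26.6 s with the hand lifted clear. I pushed it round with the closed fingertip in four clockwise strokes, roughly 10.8 rad in all.

- **Nut at the stop:** over the last part I moved in 2.5 mm steps. Motion stopped at 5.7 N, and a further 0.6 mm nudge gave only 7.5 N and 0.2 mm of movement, so I backed off. After that the hub top measured about 60 mm and the wing tops about 78 mm above the bench. Both match the home position.
- **Forces:** readings taken at the end of each move never exceeded about 7.5 N. The nut was never gripped.
- **Loose things:** seven of the eight measured within about 11 mm of where they started. The largest differences, about 11 mm on the screwdriver and 5–6 mm on the spare nut and the pulley, are in one camera view only. For the screwdriver and the pulley the other camera shows 4 mm or less, so I take it as measuring scatter.
- **What was not fully checked:** in the last check the spare nut was found by one camera only, and so was the bearing.

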